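# Roll the vial into the pick-up bay and shut the gate

### The arm

A 7-joint arm with a two-finger parallel gripper is mounted at the origin on the work surface. World frame = base frame: x ahead of the robot, y to its left, z up, the work surface at z = 0. Lengths are in m, angles in rad, forces in N, time in s.
With the tool pointing down it reaches from about 0.35 to 0.9 m from the base axis. Payload 8.1 kg.
Tool frame: the origin (TCP) lies at the very end of the fingers, on their centre line; the grasp point (between the pads) lies 19 mm behind it; z points along the fingers, y is the direction in which the jaws open and shut (so a half turn about z gives the same grasp; the last joint's range is limited). The gripper opens to 85 mm and grips with 20 to 120 N. Pads are 22 mm wide; open, the fingers measure 114 mm over their backs; the gripper's body (76 mm by 85 mm) begins 54 mm behind the grasp point. The pads swing forward as they close: fully open they stand 13 mm farther back than shut.
Start: joints at [-1.234, 0.434, 0.025, 1.573, -0.012, 1.134, -0.075], TCP at [0.266, 0.566, 0.231] pointing down, gripper open.
Joint ranges: [-2.62, 2.62], [-0.44, 2.09], [-1.27, 1.32], [0.08, 2.57], [-1.32, 4.46], [0.12, 2], [-2.74, 2.74]. Speed limits (rad/s): [2.22, 2.22, 3.01, 3.01, 3.14, 3.14, 3.14].

### API

Orientations are given as a unit quaternion [w, x, y, z].
In Python, from cell import r gives the robot as it stands.
- The arm moves only by the shell command python3 -m jog 'ROWS' [FORCE]. ROWS is JSON, a list of rows, each an object with "hand": the finger opening in mm, from 0 to 85.4; "linear": the shift along the world's x, y, z in mm, a list of three; "angular": the turn, a rotation vector about the world's x, y, z in degrees, a list of three. A call has 1 to 10 rows; each row shifts and turns the commanded pose from where the row before left it; what a row does not reach is not made up. A row lasts 1/10 s, in which the tool goes at most 50 mm and 8.59 degrees, less where a joint would pass 70% of its speed; a pose out of reach is approached as far as the arm can. A call with a gripper value outside its range is refused whole. The fingers move at their own pace and stop on an object; FORCE is the grip in N (left out, the last holds). Time passes only in rows, so rows that do not move let the fingers close. It gives the time, the measured TCP pose, the force and the opening at its end, in the units of the state.
- r.sense(): the state, without advancing time (a new reading comes with each control period).
- r.read_camera(name): name is "side" or "top"; returns (picture, depth): 480x640x3 uint8, red, green, blue; 480x640 float32, m along the optical axis (not along the pixel's ray), 0 where there is no reading.
- r.get_calibration(name): a dict with "fx", "fy", "cx", "cy" (pixels), "k1" (the pictures are not rectified: a ray, as slopes to the right and down, at radius r is drawn at 1 + k1 r^2 times it, then the intrinsics apply), "origin" and "attitude" of the camera in the world. Camera axes: x right, y down, z forward; pixel columns grow to the right and rows downward; lengths in m; the calibration is good to about 2 mm. A picture is of the moment at which its call begins. get_calibration takes no time and is no camera call.
- r.job_done(): hands the job in, once; it reports no verdict.
The state is a dict: "time": time; "joint_pos": joint angles; "qvel": joint speeds; "joint_efforts": joint torques, N m; "tcp_pos": TCP position; "eef_rot": TCP orientation; "force": force on the tool from outside, world axes, zero at the start; "torque": the same for the moment, N m; "opening": opening from 0.0 (shut) to 1.0 (fully open).
Only numpy, scipy, OpenCV 4.12 (cv2) and the standard library are available. Lean on these libraries where they do the work, as an engineer would, in place of code of your own. Each camera call takes 0.05 s, during which the arm holds its last target. There are 200 camera calls.

### The job

With a fingertip on the top of the amber vial, roll it along the channel of the bamboo board, past the open gate, so that it comes to rest lying entirely inside the green band; then let go of it and push the gate over and down until it lies flat across the channel behind the vial. Only push: do not pinch or lift the vial or push it from down low, keep it rolling rather than dragging it, and leave the other things on the counter alone.

Things in the scene. Friction and masses are not known exactly. Their poses are not given: they have to be found in the camera images.
- board: Tan bamboo board, 118 (its x) by 400 mm (its y), fixed. Origin: centre of its underside, on the counter. A channel runs along its y: 98 mm wide, cork floor 8 mm above the counter, rails each side 10 mm wide, tops 24 mm above the counter; low end walls (tops at 18 mm) at y = -200 and 200 mm. The gate is at y = -40 mm, hinged on the rail at -x (nearer the robot).
- vial: Amber pill vial, white cap at its +x end: a cylinder 50 mm across, 90 mm long, about 120 g. Origin: middle, on its axis (its x); y and z turn as it rolls. It lies across the channel, axis 33 mm and top 58 mm above the counter, on the -y side of the gate, free to roll along the board's y. Slippery under fingers (friction 0.18), grips the cork (0.7); let go at 50 mm/s it runs on only a few mm.
- bay: Green band painted across the channel floor and rail tops, 80 mm long along the board's y, as wide as the board. Origin: centre of the band, at counter height; axes parallel to the board's. It lies on the +y side of the gate; the vial fits inside it with 15 mm to spare before and behind.
- gate (a joint): Gate: dark wooden bar with a red end, 104 mm long, 14 wide (along the board's y), 8 thick, hinged on the -x rail, swinging across the channel. Angle in rad: 0 = shut, flat across the channel (top 33 mm above the counter); 1.57 = upright; more = leaning outwards, to the robot (stop 2.15). Starts open, leaning out. Stiff: stays put, turns at about 1 N at 70 mm, must be pushed all the way down.
- gate_hinge (a point): Point on the gate's hinge axis, fixed on the board at its x = -54, y = -40 mm, 28.5 mm above the counter. The axis is parallel to the board's y.
- gate_tip (a point): Middle of the gate's red free end, 97 mm from the hinge axis.
- cup: Bystander: frosted glass medicine cup, 44 mm across, 45 mm high, standing. Origin: centre of its foot.
- pillcase: Bystander: red pocket pill case, 45 by 85 by 18 mm, lying flat. Origin: centre of its underside.
- tweezers: Bystander: steel tweezers 120 mm long (their y), 6 mm high, lying flat. Origin: middle, at the counter.
- stock: Bystander: white plastic stock bottle, 64 mm across, 110 mm high, standing. Origin: centre of its foot.
- rack: Bystander, fixed: sloped white rack of five clear oral syringes, 160 by 220 mm, 110 mm high. Origin: centre of its underside.
Mind the look-alikes: they are no part of the job. What is shaped like the vial but purple is not meant.

How it is judged:
On the way, in this order (a step that is already met when the one before it is completed fails the run):
1. the vial has rolled (turned about half a turn within the first 130 mm of its way) (angle between vial's own z axis and vertical above 2.3 rad and distance of vial from where it was at the start of the episode between 0.03 and 0.13 m).
2. the vial rests inside the green band with no finger on it (y of vial in the frame of bay between -0.016 and 0.016 m and height (world z) of vial between 0.03 and 0.036 m and x of vial in the frame of board between -0.012 and 0.012 m and linear speed of vial below 0.01 m/s and angular speed of vial below 0.3 rad/s and contact force between the fingers and vial below 0.05 N), for 0.3 s.
3. the gate is shut behind it (value of joint gate below 0.06 rad), for 0.2 s.
At the end, for the whole second after the job is handed in: The vial lies at rest on the channel floor with its axis within 16 mm of the green band's centre, and the gate is within 0.06 rad of shut (y of vial in the frame of bay between -0.016 and 0.016 m and height (world z) of vial between 0.03 and 0.036 m and x of vial in the frame of board between -0.012 and 0.012 m and linear speed of vial below 0.01 m/s and angular speed of vial below 0.3 rad/s and value of joint gate below 0.06 rad); the robot touches nothing.
It fails at once if the vial is lifted more than 12 mm off the channel floor (height (world z) of vial above 0.045 m).
It fails at once if a finger pushes the vial from down low (below its upper half) or straddles it (contact force between the fingers and vial above 0.3 N and height (world z) of the grasp point below 0.055 m).
It fails at once if the cup, pill case, tweezers or stock bottle is shifted by more than 20 mm (distance of any of cup, pillcase, tweezers, stock from where it was at the start of the episode above 0.02 m).
It also fails if it takes over 64 s, if anything falls off the work surface, if the arm or the gripper's body presses on something with over 40 N, if the wrist force passes 120 N, or if a joint passes its speed limit or range.

## Working session

There is one attempt and no reset: what is moved stays moved. The work goes in short steps, Python scripts to look and compute and a shell command to move; the robot and the scene stay as the last step left them, time stands still between calls to the robot, and variables do not carry over. Pictures are saved under pics/ and viewed, about 8 in all and at most 12, crops included, and the job is handed in when it is done.

```bash
mkdir -p pics; ls
cat > h.py <<'E'
import numpy as np, cv2
from cell import r
from scipy.spatial.transform import Rotation as R
def Rm(c):
    a=np.array(c["attitude"],float)
    return a if a.shape==(3,3) else R.from_quat(a[[1,2,3,0]]).as_matrix()
def ray(c,u,v):
    x,y=cv2.undistortPoints(np.array([[[u,v]]],float),np.array([[c["fx"],0,c["cx"]],[0,c["fy"],c["cy"]],[0,0,1.]]),np.array([c["k1"],0,0,0,0]))[0,0]
    return np.array(c["origin"]),Rm(c)@np.array([x,y,1.])
def onplane(c,u,v,z):
    o,d=ray(c,u,v); return o+d*(z-o[2])/d[2]
def atdepth(c,u,v,dep):
    o,d=ray(c,u,v); return o+d*dep
E
python3 - <<'E'
from h import *
for n in("top","side"):
    p,d=r.read_camera(n); cv2.imwrite(f"pics/{n}0.png",p[:,:,::-1]); np.save(f"{n}0.npy",d); print(n,r.get_calibration(n))
print(r.sense())
E
```

```text
pics
top {'fx': 549.3740336382506, 'fy': 549.3740336382506, 'cx': 319.2016779613041, 'cy': 239.35462403864227, 'k1': -0.16805789635595883, 'origin': array([0.33662081, 0.06049422, 1.57609542]), 'attitude': array([ 0.05286092, -0.69786449,  0.71200051, -0.05697495])}
side {'fx': 547.4633506725734, 'fy': 547.4633506725734, 'cx': 309.44724185293626, 'cy': 235.49635406156372, 'k1': -0.011476597212789957, 'origin': array([ 0.13286825, -0.69301509,  0.9904071 ]), 'attitude': array([-0.35219403,  0.8978793 , -0.24717997,  0.09313533])}
{'time': 0.1, 'joint_pos': array([-1.23360242,  0.43514909,  0.02497528,  1.5739682 , -0.011607  ,
        1.13400442, -0.07506683]), 'qvel': array([ 0.00073979,  0.00053585,  0.00037823, -0.00230407,  0.00113413,
        0.00022571, -0.00042641]), 'joint_efforts': array([ 3.03856519e-03, -6.71757674e+01,  1.02805898e+00, -3.16906142e+01,
        1.57180906e-02,  7.24429599e-03,  1.89718406e-05]), 'tcp_pos': array([0.26595539, 0.56511015, 0.23062174]), 'eef_rot': array([-9.15107807e-05,  2.18148692e-01,  9.75915298e-01, -6.85912260e-04]), 'force': array([ 0.51905969, -0.16635408,  0.38826104]), 'torque': array([-0.06580279, -0.00547104, -0.01349928]), 'opening': 0.9995032631084786}
```

View pics/top0.png

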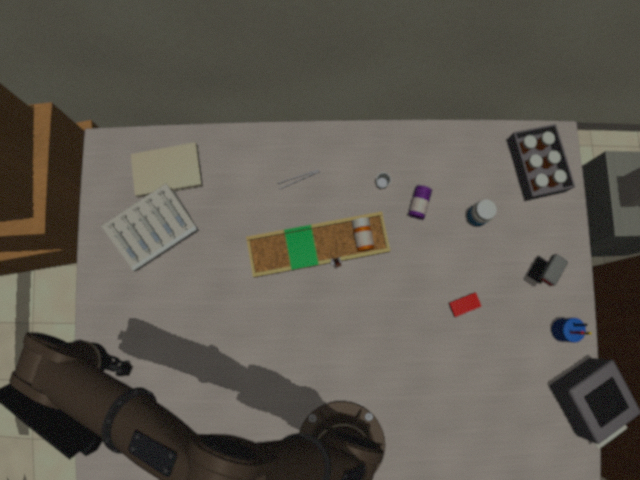

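View pics/side0.png

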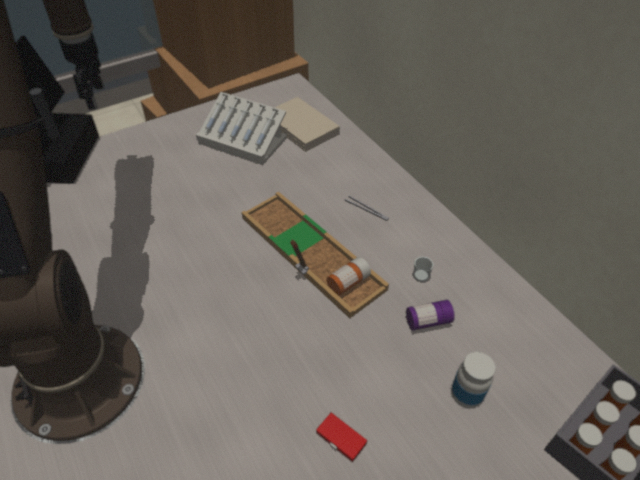

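Top view: the amber vial lies on the board at (364,233). The gate is open with its tip near (337,263), and the green band is at (301,247). Possible mix-ups: the purple vial at (420,202), the white stock bottle at (483,211) and the amber bottles in the box at (540,160). I choose the amber one on the board. In the side view the vial is at (350,274), the gate at (299,256) and the band at (300,235).

```bash
cat > meas.py <<'E'
from h import *
p=cv2.imread("pics/top0.png"); d=np.load("top0.npy"); c=r.get_calibration("top")
hsv=cv2.cvtColor(p,cv2.COLOR_BGR2HSV)
g=cv2.inRange(hsv,(50,120,50),(80,255,255)); 
ct=max(cv2.findContours(g,0,2)[0],key=cv2.contourArea); rg=cv2.minAreaRect(ct); bp=cv2.boxPoints(rg)
print("green px",rg); G=np.array([onplane(c,*q,0.024) for q in bp])[:,:2]; print("green corners",G.round(4),"mean",G.mean(0).round(4),"sides",np.linalg.norm(G-np.roll(G,1,0),axis=1).round(4))
# board: tan by depth height + colour
roi=np.zeros_like(g); roi[200:290,235:400]=1
b=cv2.inRange(hsv,(8,70,60),(30,255,255))*roi; b=b|(g*roi)
b=cv2.morphologyEx(b,cv2.MORPH_CLOSE,np.ones((9,9)))
ct=max(cv2.findContours(b,0,2)[0],key=cv2.contourArea); rb=cv2.minAreaRect(ct); bb=cv2.boxPoints(rb)
print("board px",rb,bb); B=np.array([onplane(c,*q,0.02) for q in bb])[:,:2]; print("board",B.round(4),B.mean(0).round(4),np.linalg.norm(B-np.roll(B,1,0),axis=1).round(4))
# points by depth: vial top
pts=[]
for v in range(205,265):
  for u in range(340,390):
    if d[v,u]>0:
      q=atdepth(c,u,v,d[v,u]); 
      if .042<q[2]<.075: pts.append(q)
pts=np.array(pts); print("vial pts",len(pts),pts.mean(0).round(4),pts.min(0).round(4),pts.max(0).round(4))
cr=p[195:290,235:400]; cr=cv2.resize(cr,None,fx=4.8,fy=4.8,interpolation=cv2.INTER_CUBIC); cv2.imwrite("pics/crop0.png",cr)
E
python3 meas.py
```

```text
green px ((300.8565979003906, 246.90188598632812), (40.05204391479492, 27.151844024658203), 79.3803482055664)
green corners [[0.6098 0.1499]
 [0.6229 0.073 ]
 [0.5088 0.0541]
 [0.496  0.1301]] mean [0.5594 0.1018] sides [0.1155 0.0779 0.1156 0.0771]
board px ((317.8905944824219, 246.08299255371094), (46.19499588012695, 139.44500732421875), 79.3803482055664) [[245.10567 236.23015]
 [382.16232 210.53204]
 [390.67554 255.93584]
 [253.61887 281.63394]]
board [[ 0.5937  0.2619]
 [ 0.6614 -0.1354]
 [ 0.5284 -0.1548]
 [ 0.4626  0.2377]] [0.5615 0.0524] [0.1334 0.403  0.1345 0.3979]
vial pts 516 [ 0.5884 -0.0746  0.0544] [ 0.5434 -0.1052  0.0421] [ 0.6363 -0.0478  0.0667]
```

View pics/crop0.png

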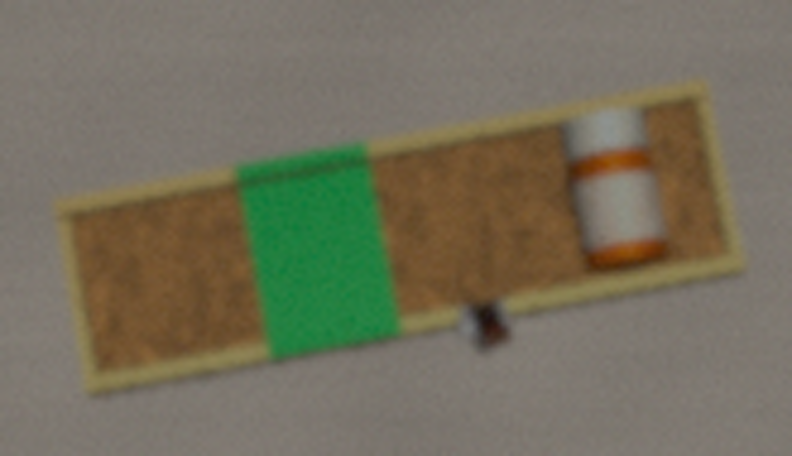

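The crop shows the amber vial with its white cap toward +x. Board corners in the crop are (58,203), (703,87), (743,268) and (92,390). The gate stub is at (487,325), leaning outward.

```bash
cat > meas2.py <<'E'
from h import *
c=r.get_calibration("top"); px=lambda x,y:(x/4.8+234.6,y/4.8+194.6)
C=np.array([onplane(c,*px(*q),0.023)[:2] for q in[(58,203),(703,87),(743,268),(92,390)]])
print(C.round(4),C.mean(0).round(4),np.linalg.norm(C-np.roll(C,1,0),axis=1).round(4))
yd=(C[0]+C[3]-C[1]-C[2]); yd/=np.linalg.norm(yd); xd=np.array([yd[1],-yd[0]])
# least squares center
ctr=C.mean(0); print("ctr",ctr,"yd",yd,"yaw deg",np.degrees(np.arctan2(xd[1],xd[0])))
loc=lambda q:np.array([(q-ctr)@xd,(q-ctr)@yd])
w=lambda a,b:ctr+a*xd+b*yd
G=np.array([.5594,.1018]); print("bay loc",loc(G))
# vial: silhouette long edges & ends at axis-height plane
for n,q,z in[("cap end top",(604,112),.045),("bottom end",(627,255),.045),("L edge",(578,190),.033),("R edge",(657,190),.033),("gate root",(487,312),.03)]:
    P=onplane(c,*px(*q),z)[:2]; print(n,P.round(4),loc(P).round(4))
d=np.load("top0.npy")
pts=np.array([atdepth(c,u,v,d[v,u]) for v in range(200,275) for u in range(320,392) if d[v,u]>0])
L=np.array([loc(q[:2]) for q in pts])
m=(pts[:,2]>.044)&(pts[:,2]<.075)&(abs(L[:,0])<.05)
print("depth vial loc",L[m].mean(0),np.percentile(L[m],[3,97],axis=0),pts[m][:,2].max())
m2=(L[:,0]<-.045)&(pts[:,2]>.045)
print("gate pts",np.c_[L[m2],pts[m2][:,2]].round(3))
for n,a,b in[("hinge",-.054,-.04),("gate line mid",0,-.04)]: print(n,w(a,b).round(4))
E
python3 meas2.py
python3 - <<'E'
from h import *
p=cv2.imread("pics/side0.png")[180:325,230:400]; cv2.imwrite("pics/crop1.png",cv2.resize(p,None,fx=4,fy=4,interpolation=cv2.INTER_CUBIC))
E
```

```text
[[ 0.5912  0.2569]
 [ 0.6544 -0.1315]
 [ 0.5439 -0.1513]
 [ 0.4788  0.2368]] [0.5671 0.0527] [0.1142 0.3935 0.1122 0.3935]
ctr [0.56707723 0.05273723] yd [-0.16303005  0.9866211 ] yaw deg 9.382814906114241
bay loc [0.00042419 0.04965799]
cap end top [ 0.6358 -0.0693] [ 0.0479 -0.1317]
bottom end [ 0.5501 -0.0801] [-0.0384 -0.1283]
L edge [ 0.5913 -0.0534] [ 0.0066 -0.1086]
R edge [ 0.5904 -0.1004] [-0.002  -0.1549]
gate root [0.5199 0.0024] [-0.0548 -0.042 ]
depth vial loc [ 0.00057649 -0.12912206] [[-0.04189886 -0.15093588]
 [ 0.04348371 -0.10860801]] 0.06671442070578437
gate pts [[-0.055 -0.038  0.047]
 [-0.055 -0.041  0.048]
 [-0.056 -0.043  0.056]
 [-0.058 -0.046  0.062]
 [-0.059 -0.034  0.065]
 [-0.059 -0.037  0.067]
 [-0.061 -0.039  0.075]
 [-0.061 -0.042  0.076]
 [-0.062 -0.045  0.074]
 [-0.063 -0.033  0.075]
 [-0.064 -0.035  0.082]
 [-0.065 -0.038  0.089]
 [-0.066 -0.04   0.092]
 [-0.066 -0.043  0.089]
 [-0.067 -0.045  0.097]
 [-0.064 -0.033  0.065]
 [-0.068 -0.034  0.092]
 [-0.069 -0.037  0.097]
 [-0.07  -0.039  0.105]
 [-0.071 -0.042  0.106]
 [-0.072 -0.044  0.117]
 [-0.072 -0.047  0.11 ]
 [-0.071 -0.034  0.097]
 [-0.073 -0.035  0.113]
 [-0.075 -0.037  0.125]
 [-0.075 -0.04   0.119]
 [-0.076 -0.042  0.128]
 [-0.074 -0.033  0.099]
 [-0.077 -0.034  0.129]
 [-0.079 -0.036  0.137]
 [-0.078 -0.039  0.131]
 [-0.079 -0.042  0.133]
 [-0.079 -0.044  0.131]
 [-0.079 -0.047  0.126]
 [-0.08  -0.034  0.128]
 [-0.08  -0.036  0.128]
 [-0.08  -0.039  0.122]
 [-0.081 -0.041  0.128]
 [-0.082 -0.044  0.127]
 [-0.082 -0.047  0.129]
 [-0.082 -0.033  0.123]
 [-0.083 -0.036  0.128]
 [-0.083 -0.038  0.128]
 [-0.084 -0.041  0.127]
 [-0.084 -0.044  0.128]]
hinge [0.5203 0.0045]
gate line mid [0.5736 0.0133]
```

View pics/crop1.png

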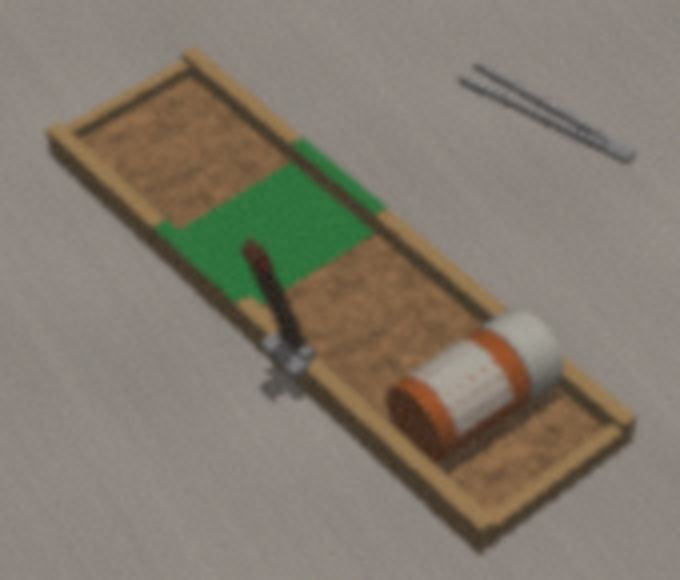

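Estimates:
- **Board:** centre (0.567, 0.053), yaw 9.3°.
- **Vial:** local y −130 mm.
- **Band:** local y +50 mm, so the vial has to travel about 180 mm.
- **Gate:** at about 1.85 rad.

Plan: closed fingers, with tool y along the vial axis. The tip (z ≈ 0.05) goes on the upper back of the vial and rolls it along. First I go above the spot behind the vial.

```bash
python3 -m jog '[{"hand":0,"linear":[16.5,-34.5,0],"angular":[0,0,-2.8]},{"hand":0,"linear":[16.5,-34.5,0],"angular":[0,0,-2.8]},{"hand":0,"linear":[16.5,-34.5,0],"angular":[0,0,-2.8]},{"hand":0,"linear":[16.5,-34.5,0],"angular":[0,0,-2.8]},{"hand":0,"linear":[16.5,-34.5,0],"angular":[0,0,-2.8]},{"hand":0,"linear":[16.5,-34.5,0],"angular":[0,0,-2.8]},{"hand":0,"linear":[16.5,-34.5,0],"angular":[0,0,-2.8]},{"hand":0,"linear":[16.5,-34.5,0],"angular":[0,0,-2.8]},{"hand":0,"linear":[16.5,-34.5,0],"angular":[0,0,-2.8]},{"hand":0,"linear":[16.5,-34.5,0],"angular":[0,0,-2.8]}]'; python3 -m jog '[{"hand":0,"linear":[16.5,-34.5,0],"angular":[0,0,-2.8]},{"hand":0,"linear":[16.5,-34.5,0],"angular":[0,0,-2.8]},{"hand":0,"linear":[16.5,-34.5,0],"angular":[0,0,-2.8]},{"hand":0,"linear":[16.5,-34.5,0],"angular":[0,0,-2.8]},{"hand":0,"linear":[16.5,-34.5,0],"angular":[0,0,-2.8]},{"hand":0,"linear":[16.5,-34.5,0],"angular":[0,0,-2.8]},{"hand":0,"linear":[16.5,-34.5,0],"angular":[0,0,-2.8]},{"hand":0,"linear":[16.5,-34.5,0],"angular":[0,0,-2.8]},{"hand":0,"linear":[16.5,-34.5,0],"angular":[0,0,-2.8]},{"hand":0,"linear":[16.5,-34.5,0],"angular":[0,0,-2.8]}]'
cat > st.py <<'E'
from h import *
s=r.sense(); a=np.radians(9.3); xd=np.array([np.cos(a),np.sin(a)]); yd=np.array([-np.sin(a),np.cos(a)]); ctr=np.array([.567,.0527])
q=s["eef_rot"]; M=R.from_quat(np.array(q)[[1,2,3,0]]).as_matrix(); p=s["tcp_pos"]-np.r_[ctr,0]
print("t",round(s["time"],2),"loc",(p[:2]@xd*1e3).round(1),(p[:2]@yd*1e3).round(1),"z",(p[2]*1e3).round(1),"F",np.round(s["force"],2),"op",round(s["opening"],3),"ytool deg",np.degrees(np.arctan2(M[1,1],M[0,1])).round(1),"zt",M[:,2].round(3))
def vial():
    c=r.get_calibration("top"); im,d=r.read_camera("top")
    uu=[(u,v) for v in range(200,285) for u in range(240,395) if d[v,u]>0]
    P=np.array([atdepth(c,u,v,d[v,u]) for u,v in uu]); L=np.c_[(P[:,:2]-ctr)@xd,(P[:,:2]-ctr)@yd]
    return im,P,L,np.array(uu)
E
python3 st.py
```

```text
time: 1.1
tcp_pos: [0.4314, 0.2189, 0.2312]
eef_rot: [-0.0, 0.449, 0.894, -0.0]
force: [0.2, -0.6, 0.1]
opening: -0.002
time: 2.1
tcp_pos: [0.5964, -0.1258, 0.231]
eef_rot: [-0.0, 0.651, 0.759, -0.0]
force: [0.9, 0.0, 0.9]
opening: -0.001
t 2.1 loc 0.2 -180.9 z 231.0 F [0.86 0.02 0.9 ] op -0.001 ytool deg 8.7 zt [-0.001  0.    -1.   ]
```

```bash
python3 -m jog '[{"hand":0,"linear":[0,0,-30],"angular":[0,0,0.6]},{"hand":0,"linear":[0,0,-30],"angular":[0,0,0]},{"hand":0,"linear":[0,0,-30],"angular":[0,0,0]},{"hand":0,"linear":[0,0,-30],"angular":[0,0,0]},{"hand":0,"linear":[0,0,-30],"angular":[0,0,0]},{"hand":0,"linear":[0,0,-20],"angular":[0,0,0]},{"hand":0,"linear":[0,0,-10],"angular":[0,0,0]},{"hand":0,"linear":[0,0,0],"angular":[0,0,0]}]'
python3 - <<'E'
from st import *
p,d=r.read_camera("side"); cv2.imwrite("pics/side1.png",cv2.resize(p[170:330,250:430],None,fx=3.6,fy=3.6,interpolation=cv2.INTER_CUBIC)[:,:,::-1])
E
```

```text
time: 2.9
tcp_pos: [0.5952, -0.1243, 0.05]
eef_rot: [-0.001, 0.647, 0.763, -0.001]
force: [0.5, 0.0, 0.2]
opening: 0.0
t 2.9 loc -0.8 -179.2 z 50.0 F [0.49 0.05 0.15] op 0.0 ytool deg 9.4 zt [-0.003  0.    -1.   ]
```

View pics/side1.png

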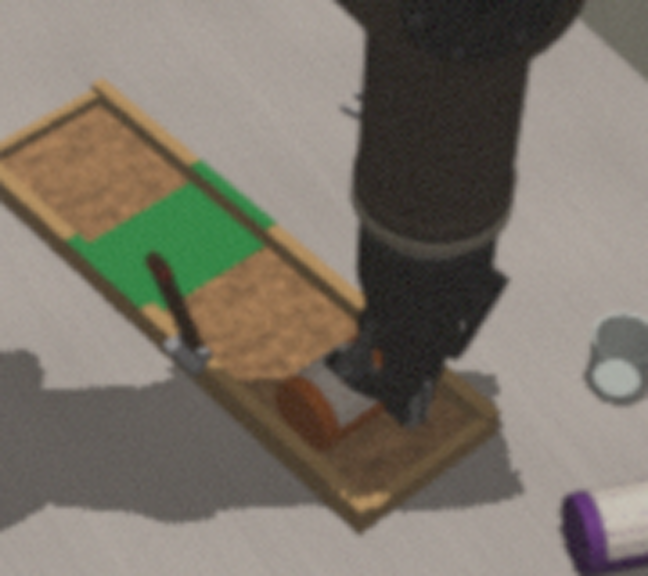

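The picture shows the tip at about (410,415), just behind the vial and above the channel; nothing is touching. Now I push slowly along the board's +y and check that it rolls.

```bash
for i in 1; do python3 -m jog '[{"hand":0,"linear":[-0.65,3.95,0],"angular":[0,0,0]},{"hand":0,"linear":[-0.65,3.95,0],"angular":[0,0,0]},{"hand":0,"linear":[-0.65,3.95,0],"angular":[0,0,0]},{"hand":0,"linear":[-0.65,3.95,0],"angular":[0,0,0]},{"hand":0,"linear":[-0.65,3.95,0],"angular":[0,0,0]},{"hand":0,"linear":[-0.65,3.95,0],"angular":[0,0,0]},{"hand":0,"linear":[-0.65,3.95,0],"angular":[0,0,0]},{"hand":0,"linear":[-0.65,3.95,0],"angular":[0,0,0]},{"hand":0,"linear":[-0.65,3.95,0],"angular":[0,0,0]},{"hand":0,"linear":[-0.65,3.95,0],"angular":[0,0,0]}]'; done
python3 - <<'E'
from st import *
p,d=r.read_camera("side"); cv2.imwrite("pics/side2.png",cv2.resize(p[170:330,250:430],None,fx=3.6,fy=3.6,interpolation=cv2.INTER_CUBIC)[:,:,::-1])
E
```

```text
time: 3.95
tcp_pos: [0.5908, -0.0886, 0.0541]
eef_rot: [0.003, 0.648, 0.762, -0.0]
force: [-7.2, -9.2, 30.8]
opening: -0.006
t 3.95 loc 0.7 -143.3 z 54.1 F [-7.16 -9.21 30.76] op -0.006 ytool deg 9.2 zt [ 0.004 -0.003 -1.   ]
```

View pics/side2.png

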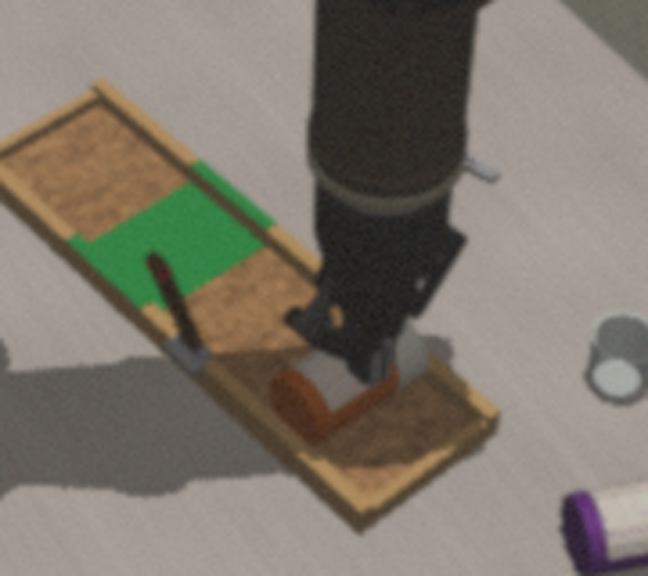

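The finger has climbed (z 50 → 54, Fz 31 N), so it is pressing on top rather than rolling the vial freely. I back off and check how far the vial went.

```bash
python3 -m jog '[{"hand":0,"linear":[0,0,6],"angular":[0,0,0]},{"hand":0,"linear":[0,0,25],"angular":[0,0,0]},{"hand":0,"linear":[7,-42,0],"angular":[0,0,0]},{"hand":0,"linear":[0,0,0],"angular":[0,0,0]}]'
cat > vl.py <<'E'
from st import *
c=r.get_calibration("side"); im,d=r.read_camera("side")
P=[];
for v in range(190,330):
  for u in range(240,400):
    if d[v,u]>0: P.append(np.r_[atdepth(c,u,v,d[v,u]),u,v])
P=np.array(P); L=np.c_[(P[:,:2]-ctr)@xd,(P[:,:2]-ctr)@yd,P[:,2]]
m=(abs(L[:,0])<.05)&(abs(L[:,1])<.19)&(L[:,2]>.034)&(L[:,2]<.064)
tp=s["tcp_pos"]; 
m&=~((abs(L[:,1]-p[:2]@yd)<.03)&(p[2]<.12)&(abs(L[:,0])<.03))
V=L[m]
# circle fit (y,z) radius .025
from scipy.optimize import least_squares
f=least_squares(lambda k:np.hypot(V[:,1]-k[0],V[:,2]-k[1])-.025,[V[:,1].mean(),.033],loss="soft_l1",f_scale=.002)
print("n",len(V),"axis y,z",f.x.round(4),"x span",np.percentile(V[:,0],[2,98]).round(4),"rms",np.sqrt(np.mean(f.fun**2)).round(4))
for k in(-1,1):
  q=V[V[:,0]*k>.015]; 
  if len(q)>20: print("end",k,len(q),least_squares(lambda k:np.hypot(q[:,1]-k[0],q[:,2]-k[1])-.025,f.x,loss="soft_l1",f_scale=.002).x.round(4))
E
python3 vl.py
```

```text
time: 4.4
tcp_pos: [0.5973, -0.1331, 0.0838]
eef_rot: [0.003, 0.649, 0.761, -0.001]
force: [-0.6, -0.3, 0.4]
opening: -0.003
t 4.4 loc -0.1 -188.2 z 83.8 F [-0.55 -0.34  0.37] op -0.003 ytool deg 9.1 zt [ 0.003 -0.004 -1.   ]
n 526 axis y,z [-0.123   0.0312] x span [-0.0439  0.0312] rms 0.0039
end -1 308 [-0.123   0.0307]
end 1 24 [-0.123   0.0316]
```

```bash
python3 -m jog '[{"hand":0,"linear":[0,0,-30],"angular":[0,0,0]},{"hand":0,"linear":[-1.6,10,-12],"angular":[0,0,0]},{"hand":0,"linear":[-1.3,8,0],"angular":[0,0,0]},{"hand":0,"linear":[-0.65,4,0],"angular":[0,0,0]},{"hand":0,"linear":[-0.5,3,0],"angular":[0,0,0]},{"hand":0,"linear":[-0.5,3,0],"angular":[0,0,0]},{"hand":0,"linear":[-0.5,3,0],"angular":[0,0,0]},{"hand":0,"linear":[-0.5,3,0],"angular":[0,0,0]},{"hand":0,"linear":[-0.5,3,0],"angular":[0,0,0]},{"hand":0,"linear":[-0.5,3,0],"angular":[0,0,0]}]'; python3 vl.py; python3 -m jog '[{"hand":0,"linear":[-0.5,3,0],"angular":[0,0,0]},{"hand":0,"linear":[-0.5,3,0],"angular":[0,0,0]}]'; python3 vl.py
```

```text
time: 5.45
tcp_pos: [0.5901, -0.0868, 0.0404]
eef_rot: [0.0, 0.647, 0.763, 0.0]
force: [-0.5, -0.2, 1.1]
opening: 0.003
t 5.45 loc 0.2 -141.4 z 40.4 F [-0.49 -0.21  1.06] op 0.003 ytool deg 9.4 zt [ 0.  0. -1.]
n 232 axis y,z [-0.1097  0.0303] x span [-0.0442  0.0438] rms 0.0052
end -1 206 [-0.1094  0.0301]
time: 5.7
tcp_pos: [0.5891, -0.0809, 0.0403]
eef_rot: [0.0, 0.647, 0.763, -0.0]
force: [-0.1, 1.1, 0.9]
opening: -0.0
t 5.7 loc 0.2 -135.4 z 40.3 F [-0.13  1.09  0.91] op -0.0 ytool deg 9.4 zt [ 0. -0. -1.]
n 228 axis y,z [-0.1034  0.0302] x span [-0.0438  0.0432] rms 0.0053
end -1 200 [-0.1032  0.0299]
```

The vial now follows at about 32 mm ahead of the TCP with low force. I continue, raising slightly for margin on the height limit.

```bash
python3 -m jog '[{"hand":0,"linear":[-0.5,3,0.5],"angular":[0,0,0]},{"hand":0,"linear":[-0.5,3,0.5],"angular":[0,0,0]},{"hand":0,"linear":[-0.5,3,0.5],"angular":[0,0,0]},{"hand":0,"linear":[-0.5,3,0.5],"angular":[0,0,0]},{"hand":0,"linear":[-0.5,3,0.5],"angular":[0,0,0]},{"hand":0,"linear":[-0.5,3,0.5],"angular":[0,0,0]},{"hand":0,"linear":[-0.5,3,0],"angular":[0,0,0]},{"hand":0,"linear":[-0.5,3,0],"angular":[0,0,0]},{"hand":0,"linear":[-0.5,3,0],"angular":[0,0,0]},{"hand":0,"linear":[-0.5,3,0],"angular":[0,0,0]}]'; python3 vl.py;  python3 - <<'E'
from st import *
p,d=r.read_camera("side"); cv2.imwrite("pics/side3.png",cv2.resize(p[170:330,230:410],None,fx=3.6,fy=3.6,interpolation=cv2.INTER_CUBIC)[:,:,::-1])
E
```

```text
time: 6.75
tcp_pos: [0.584, -0.0507, 0.0433]
eef_rot: [-0.0, 0.647, 0.763, -0.0]
force: [-0.6, 0.1, 0.7]
opening: 0.002
t 6.75 loc 0.1 -104.8 z 43.3 F [-0.62  0.14  0.66] op 0.002 ytool deg 9.4 zt [-0.  0. -1.]
n 225 axis y,z [-0.0748  0.0301] x span [-0.0436  0.0464] rms 0.0047
end -1 182 [-0.0746  0.0299]
end 1 33 [-0.0751  0.0307]
t 6.8 loc 0.1 -104.1 z 43.2 F [-0.98  0.27 -0.11] op -0.0 ytool deg 9.4 zt [-0.  0. -1.]
```

View pics/side3.png

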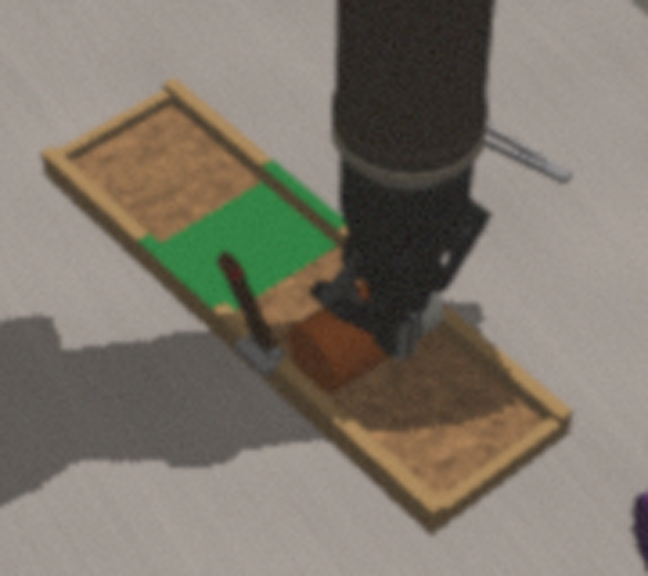

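The picture shows bare amber facing up, with the white label rolled underneath, so the vial is rolling and not sliding. I continue past the gate.

```bash
python3 -m jog '[{"hand":0,"linear":[-0.65,4,0],"angular":[0,0,0]},{"hand":0,"linear":[-0.65,4,0],"angular":[0,0,0]},{"hand":0,"linear":[-0.65,4,0],"angular":[0,0,0]},{"hand":0,"linear":[-0.65,4,0],"angular":[0,0,0]},{"hand":0,"linear":[-0.65,4,0],"angular":[0,0,0]},{"hand":0,"linear":[-0.65,4,0],"angular":[0,0,0]},{"hand":0,"linear":[-0.65,4,0],"angular":[0,0,0]},{"hand":0,"linear":[-0.65,4,0],"angular":[0,0,0]},{"hand":0,"linear":[-0.65,4,0],"angular":[0,0,0]},{"hand":0,"linear":[-0.65,4,0],"angular":[0,0,0]}]'; python3 vl.py; python3 -m jog '[{"hand":0,"linear":[-0.65,4,0],"angular":[0,0,0]},{"hand":0,"linear":[-0.65,4,0],"angular":[0,0,0]},{"hand":0,"linear":[-0.65,4,0],"angular":[0,0,0]},{"hand":0,"linear":[-0.65,4,0],"angular":[0,0,0]},{"hand":0,"linear":[-0.65,4,0],"angular":[0,0,0]},{"hand":0,"linear":[-0.65,4,0],"angular":[0,0,0]},{"hand":0,"linear":[-0.65,4,0],"angular":[0,0,0]},{"hand":0,"linear":[-0.65,4,0],"angular":[0,0,0]},{"hand":0,"linear":[-0.65,4,0],"angular":[0,0,0]},{"hand":0,"linear":[-0.65,4,0],"angular":[0,0,0]}]'; python3 vl.py
```

```text
time: 7.85
tcp_pos: [0.5775, -0.0107, 0.0433]
eef_rot: [0.0, 0.647, 0.763, -0.0]
force: [-0.1, 0.4, 0.4]
opening: 0.001
t 7.85 loc 0.1 -64.2 z 43.3 F [-0.14  0.39  0.44] op 0.001 ytool deg 9.4 zt [ 0. -0. -1.]
n 213 axis y,z [-0.0335  0.0302] x span [-0.0428  0.0459] rms 0.0047
end -1 166 [-0.0328  0.03  ]
end 1 39 [-0.0346  0.0311]
time: 8.9
tcp_pos: [0.571, 0.0294, 0.0433]
eef_rot: [0.0, 0.647, 0.763, 0.0]
force: [0.8, -0.3, 0.1]
opening: -0.001
t 8.9 loc 0.2 -23.7 z 43.3 F [ 0.75 -0.3   0.08] op -0.001 ytool deg 9.4 zt [ 0.  0. -1.]
n 144 axis y,z [0.0059 0.0317] x span [-0.0411  0.0465] rms 0.0022
end -1 96 [0.0061 0.0317]
end 1 41 [0.0055 0.0315]
```

```bash
python3 -m jog '[{"hand":0,"linear":[-0.65,4,0],"angular":[0,0,0]},{"hand":0,"linear":[-0.65,4,0],"angular":[0,0,0]},{"hand":0,"linear":[-0.65,4,0],"angular":[0,0,0]},{"hand":0,"linear":[-0.65,4,0],"angular":[0,0,0]},{"hand":0,"linear":[-0.65,4,0],"angular":[0,0,0]},{"hand":0,"linear":[-0.65,4,0],"angular":[0,0,0]},{"hand":0,"linear":[-0.65,4,0],"angular":[0,0,0]},{"hand":0,"linear":[-0.65,4,0],"angular":[0,0,0]},{"hand":0,"linear":[-0.5,3,0],"angular":[0,0,0]},{"hand":0,"linear":[-0.3,2,0],"angular":[0,0,0]}]'; python3 vl.py;  python3 - <<'E'
from st import *
c=r.get_calibration("side")
# band rail-top edges in first side view (crop1, x4, off 230,180): far-rail top corners, near-rail corners
for n,q in[("far +y",(300,142)),("far -y",(385,208)),("near +y",(158,226)),("near -y",(237,300))]:
    P=onplane(c,q[0]/4+230-.4,q[1]/4+180-.4,.024)[:2]-ctr; print(n,(P@xd).round(4),(P@yd).round(4))
p,d=r.read_camera("side"); cv2.imwrite("pics/side4.png",cv2.resize(p[170:330,230:410],None,fx=3.6,fy=3.6,interpolation=cv2.INTER_CUBIC)[:,:,::-1])
E
```

```text
time: 9.95
tcp_pos: [0.565, 0.0664, 0.0433]
eef_rot: [-0.0, 0.647, 0.763, 0.0]
force: [0.3, -0.3, 0.6]
opening: 0.001
t 9.95 loc 0.3 13.9 z 43.3 F [ 0.32 -0.27  0.55] op 0.001 ytool deg 9.4 zt [ 0.  0. -1.]
n 190 axis y,z [0.043  0.0296] x span [-0.0423  0.0461] rms 0.0053
end -1 142 [0.0434 0.0294]
end 1 45 [0.043  0.0302]
t 10.0 loc 0.2 14.2 z 43.3 F [ 0.65  0.07 -0.53] op -0.002 ytool deg 9.4 zt [-0.  0. -1.]
far +y 0.0541 0.0838
far -y 0.0574 0.0072
near +y -0.0563 0.0842
near -y -0.0565 0.0076
```

View pics/side4.png

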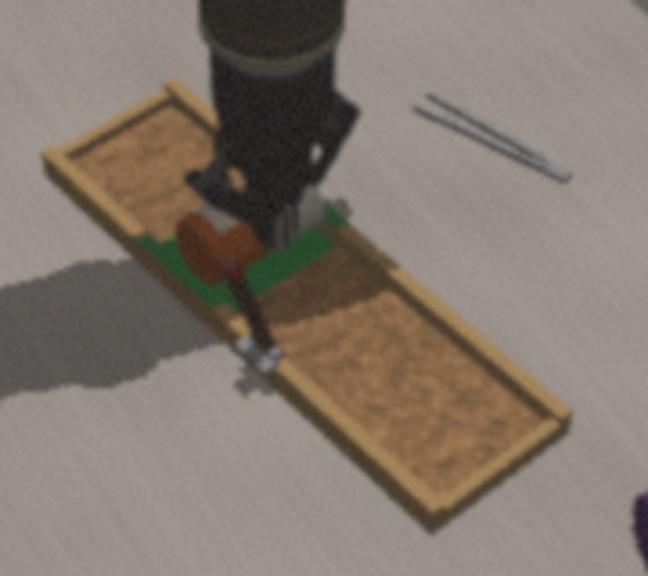

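In the side view the band spans local y 7 to 84 mm (centre 45.7) and the vial axis is at 43.3. I nudge it about 2 mm, let go, back off and rise clear.

```bash
python3 -m jog '[{"hand":0,"linear":[-0.15,1,0],"angular":[0,0,0]},{"hand":0,"linear":[-0.15,1,0],"angular":[0,0,0]},{"hand":0,"linear":[0,0,0],"angular":[0,0,0]},{"hand":0,"linear":[2,-12,0],"angular":[0,0,0]},{"hand":0,"linear":[3,-18,0],"angular":[0,0,0]},{"hand":0,"linear":[0,0,40],"angular":[0,0,0]},{"hand":0,"linear":[0,0,40],"angular":[0,0,0]},{"hand":0,"linear":[0,0,40],"angular":[0,0,0]},{"hand":0,"linear":[0,0,37],"angular":[0,0,0]},{"hand":0,"linear":[0,0,0],"angular":[0,0,0]}]'; python3 vl.py
```

```text
time: 11.05
tcp_pos: [0.5727, 0.0367, 0.2053]
eef_rot: [0.003, 0.647, 0.762, 0.003]
force: [0.5, 0.2, -0.8]
opening: -0.003
t 11.05 loc 3.0 -16.7 z 205.3 F [ 0.52  0.19 -0.76] op -0.003 ytool deg 9.3 zt [ 0.008  0.001 -1.   ]
n 656 axis y,z [0.0457 0.031 ] x span [-0.0413  0.0471] rms 0.0034
end -1 224 [0.0455 0.0302]
end 1 225 [0.045  0.0312]
```

```bash
python3 -m jog '[{"hand":0,"linear":[-37,-12.4,0],"angular":[0,0,0]},{"hand":0,"linear":[-37,-12.4,0],"angular":[0,0,0]},{"hand":0,"linear":[-37,-12.4,0],"angular":[0,0,0]},{"hand":0,"linear":[-36,-12.2,0],"angular":[0,0,0]},{"hand":0,"linear":[0,0,0],"angular":[0,0,0]},{"hand":0,"linear":[0,0,-37],"angular":[0,0,0]},{"hand":0,"linear":[0,0,-37],"angular":[0,0,0]},{"hand":0,"linear":[0,0,-36],"angular":[0,0,0]},{"hand":0,"linear":[0,0,0],"angular":[0,0,0]}]'; python3 vl.py
python3 - <<'E'
from st import *
p,d=r.read_camera("side"); cv2.imwrite("pics/side5.png",cv2.resize(p[150:330,200:410],None,fx=3.4,fy=3.4,interpolation=cv2.INTER_CUBIC)[:,:,::-1])
E
```

```text
time: 12.0
tcp_pos: [0.4196, -0.0121, 0.0867]
eef_rot: [-0.002, 0.647, 0.762, -0.003]
force: [0.1, -0.9, -0.4]
opening: -0.003
t 12.0 loc -155.9 -40.1 z 86.7 F [ 0.1  -0.85 -0.35] op -0.003 ytool deg 9.4 zt [-0.008 -0.002 -1.   ]
n 554 axis y,z [0.0459 0.0315] x span [-0.0391  0.0465] rms 0.0023
end -1 121 [0.047  0.0317]
end 1 225 [0.0452 0.0313]
t 12.05 loc -154.6 -40.4 z 88.7 F [-0.38 -0.67  1.14] op 0.004 ytool deg 9.3 zt [-0.006 -0.002 -1.   ]
```

View pics/side5.png

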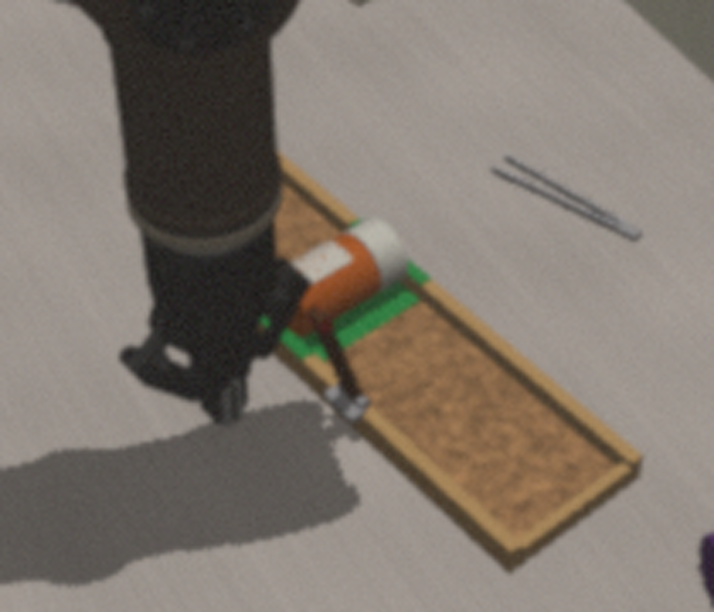

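The vial lies in the band and the finger is outside the gate, at about (228,405). Now I push the gate over, away from the robot.

```bash
python3 -m jog '[{"hand":0,"linear":[25,4,12],"angular":[0,0,0]},{"hand":0,"linear":[25,4,0],"angular":[0,0,0]},{"hand":0,"linear":[10,1.6,0],"angular":[0,0,0]},{"hand":0,"linear":[10,1.6,0],"angular":[0,0,0]},{"hand":0,"linear":[10,1.6,0],"angular":[0,0,0]},{"hand":0,"linear":[10,1.6,0],"angular":[0,0,0]},{"hand":0,"linear":[10,1.6,0],"angular":[0,0,0]},{"hand":0,"linear":[10,1.6,0],"angular":[0,0,0]},{"hand":0,"linear":[10,1.6,0],"angular":[0,0,0]},{"hand":0,"linear":[10,1.6,0],"angular":[0,0,0]}]'; python3 vl.py
python3 - <<'E'
from st import *
p,d=r.read_camera("side"); cv2.imwrite("pics/side6.png",cv2.resize(p[150:330,200:410],None,fx=3.4,fy=3.4,interpolation=cv2.INTER_CUBIC)[:,:,::-1])
E
```

```text
time: 13.1
tcp_pos: [0.5535, 0.0095, 0.1022]
eef_rot: [-0.0, 0.647, 0.763, -0.0]
force: [-0.6, 0.3, -0.5]
opening: -0.001
t 13.1 loc -20.3 -40.4 z 102.2 F [-0.58  0.29 -0.53] op -0.001 ytool deg 9.4 zt [-0. -0. -1.]
n 446 axis y,z [0.0432 0.0301] x span [-0.0481  0.024 ] rms 0.027
end -1 312 [0.0102 0.0579]
t 13.15 loc -18.4 -40.3 z 102.4 F [ 2.35  0.89 -0.08] op 0.006 ytool deg 9.4 zt [ 0.002 -0.    -1.   ]
```

View pics/side6.png

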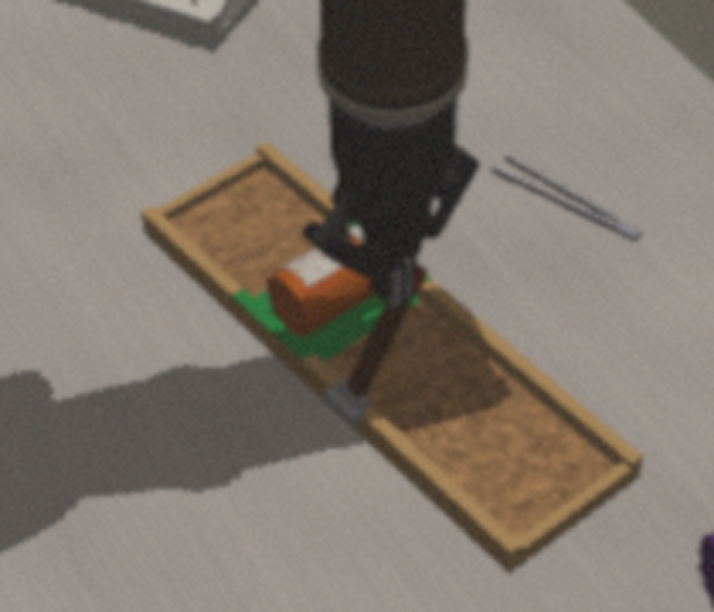

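The gate is past upright, leaning over the channel with the finger on its outer face at about (400,290). Next I follow it down.

```bash
python3 -m jog '[{"hand":0,"linear":[3,0.5,-9],"angular":[0,0,0]},{"hand":0,"linear":[3,0.5,-9],"angular":[0,0,0]},{"hand":0,"linear":[3,0.5,-9],"angular":[0,0,0]},{"hand":0,"linear":[3,0.5,-9],"angular":[0,0,0]},{"hand":0,"linear":[3,0.5,-9],"angular":[0,0,0]},{"hand":0,"linear":[3,0.5,-9],"angular":[0,0,0]},{"hand":0,"linear":[3,0.5,-9],"angular":[0,0,0]},{"hand":0,"linear":[0,0,-3],"angular":[0,0,0]},{"hand":0,"linear":[0,0,-2],"angular":[0,0,0]},{"hand":0,"linear":[0,0,-1],"angular":[0,0,0]}]'; python3 st.py
```

```text
time: 14.2
tcp_pos: [0.5737, 0.0129, 0.0333]
eef_rot: [-0.0, 0.647, 0.763, -0.0]
force: [0.0, -0.8, 0.8]
opening: -0.002
t 14.2 loc 0.2 -40.4 z 33.3 F [ 0.03 -0.82  0.81] op -0.002 ytool deg 9.4 zt [-0. -0. -1.]
```

```bash
python3 -m jog '[{"hand":0,"linear":[0,0,-1],"angular":[0,0,0]},{"hand":0,"linear":[0,0,-1],"angular":[0,0,0]},{"hand":0,"linear":[0,0,0],"angular":[0,0,0]}]'
```

```text
time: 14.5
tcp_pos: [0.5739, 0.0128, 0.0325]
eef_rot: [0.0, 0.647, 0.763, 0.0]
force: [-3.9, 0.4, 11.6]
opening: 0.002
```

The finger presses at z = 32.5 mm with 12 N, so the gate is on its stop. I withdraw straight up, move toward the robot and check.

```bash
python3 -m jog '[{"hand":0,"linear":[0,0,0],"angular":[0,0,0]},{"hand":0,"linear":[0,0,15],"angular":[0,0,0]},{"hand":0,"linear":[0,0,40],"angular":[0,0,0]},{"hand":0,"linear":[0,0,40],"angular":[0,0,0]},{"hand":0,"linear":[0,0,40],"angular":[0,0,0]},{"hand":0,"linear":[0,-45,20],"angular":[0,0,0]},{"hand":0,"linear":[-20,-45,0],"angular":[0,0,0]},{"hand":0,"linear":[-30,-40,0],"angular":[0,0,0]},{"hand":0,"linear":[-30,-40,0],"angular":[0,0,0]},{"hand":0,"linear":[-30,-40,0],"angular":[0,0,0]}]'; python3 -m jog '[{"hand":0,"linear":[0,0,0],"angular":[0,0,0]},{"hand":0,"linear":[0,0,0],"angular":[0,0,0]},{"hand":0,"linear":[0,0,0],"angular":[0,0,0]}]'
python3 - <<'E'
from st import *
im,P,L,uu=vial()
g=(abs(L[:,1]+.041)<.006)
for a in(-40,-20,0,20,40): 
    m=g&(abs(L[:,0]*1e3-a)<8); print("gate z at x",a,np.median(P[m,2]).round(4) if m.any() else None)
v=(abs(L[:,0])<.04)&(P[:,2]>.045)&(P[:,2]<.07); print("vial",L[v].mean(0).round(4),P[v,2].max().round(3),v.sum())
a=cv2.resize(im[190:290,235:400],None,fx=4,fy=4,interpolation=cv2.INTER_CUBIC)[:,:,::-1]
cv2.imwrite("pics/top7.png",a)
E
cp pics/top7.png pics/final.png
```

```text
time: 15.5
tcp_pos: [0.4625, -0.1986, 0.1874]
eef_rot: [0.001, 0.647, 0.763, 0.0]
force: [1.0, -0.7, 0.9]
opening: -0.002
time: 15.8
tcp_pos: [0.4645, -0.1963, 0.1868]
eef_rot: [0.0, 0.646, 0.763, 0.0]
force: [0.4, 0.4, -0.9]
opening: 0.005
t 15.8 loc -141.4 -229.1 z 186.8 F [ 0.41  0.36 -0.94] op 0.005 ytool deg 9.5 zt [ 0.001  0.    -1.   ]
gate z at x -40 0.0329
gate z at x -20 0.0329
gate z at x 0 0.0328
gate z at x 20 0.0334
gate z at x 40 0.033
vial [-0.0004  0.0475] 0.067 441
```

View pics/final.png

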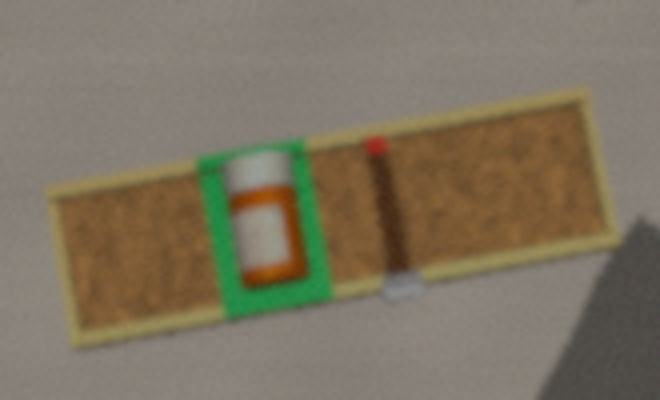

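The picture shows the vial at (266,218) inside the green band, with green on both sides. The gate lies flat across the channel from (402,285) to (376,147), its top at 33 mm along its whole length. I hand the job in.

```bash
python3 -c "
from cell import r
print(r.job_done())"
```

```text
the job is handed in; nothing more can be done
None
```

The vial is at rest inside the green band and the gate is shut flat behind it. I handed the job in at about 16 s; no verdict was reported.

**How it went:** I rolled the vial about 175 mm with the closed fingertips on its upper back, then nudged it the last 2 mm and let go. I pushed the gate past upright and down until it met its stop at about 12 N, then backed the arm away. My first push, with the tip at z = 50 mm, climbed onto the vial and pressed at about 31 N while the vial moved only about 7 mm. I backed off and repeated it with the tip at 40–43 mm, which kept the grasp point above the 55 mm limit and the force near 1 N.

**Last checks:**
- **Vial position:** by the side camera its axis was 0.2 mm from the band centre; by the top camera it was about 2 mm off. The limit is 16 mm.
- **Gate:** its top measured 33 mm above the counter along its whole length, which is flat.
- **Rolling:** the label turned under and came back up during the push, so the vial rolled, but I did not measure the turn angle in numbers.
- **Disagreement:** the two cameras differ by about 4 mm along the board, so I compared vial and band within the same view.
- **Other objects:** the tool stayed away from the cup, pill case, tweezers and stock bottle, but I did not measure their positions again at the end.

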